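# Load the work slide under the jig's leaf spring

## Robot

A 7-joint arm with a two-finger parallel gripper is mounted at the origin on a cart in front of the work surface, level with it; the furniture and walls round the work are solid. World frame = base frame: x ahead of the robot, y to its left, z up, the work surface at z = 0. Lengths are in m, angles in rad, forces in N, time in s.
With the tool pointing down it reaches from about 0.4 to 0.85 m from the base axis. Payload 10.4 kg.
Tool frame: the origin (TCP) lies at the very end of the fingers, on their centre line; the grasp point (between the pads) lies 19 mm behind it; z points along the fingers, y is the line along which they close (so a half turn about z gives the same grasp; the last joint's range is limited). The gripper opens to 85 mm and grips with 20 to 120 N. Pads are 22 mm wide; open, the fingers measure 114 mm over their backs; the gripper's body (76 mm by 85 mm) begins 54 mm behind the grasp point. The pads swing forward as they close: fully open they stand 13 mm farther back than shut.
Start: joints at [-1.208, 0.332, -0.065, 1.46, 0.022, 1.35, -0.088], TCP at [0.235, 0.579, 0.206] pointing down, gripper open.
Joint ranges: [-2.6, 2.6], [-0.5, 2.12], [-1.47, 1.34], [0.16, 2.42], [-1.27, 4.41], [0.06, 2.06], [-2.6, 2.6]. Speed limits (rad/s): [2.22, 2.22, 2.79, 2.79, 3.14, 3.14, 3.14].

## Interface

Orientations are given as a 3x3 rotation matrix whose columns are the frame's x, y, z axes.
In Python, from cell import * gives the robot as it stands.
- The arm moves only by the tool servo_tool, never from a script. Its argument "deltas" is a list that holds one entry, the list of rows, each a list of 7 numbers: the shift along the tool's x, y, z as a fraction of full scale, then the turn, a rotation vector about the tool's x, y, z as a fraction of full scale, then the closure, from -1 (fully open) to 1 (shut). A call has exactly 8 rows; each row shifts and turns the commanded pose from where the row before left it, along the tool's axes as they then stand; what a row does not reach is not made up. Full scale, the value 1, is 40 mm for a shift and 4 degrees for a turn. A row lasts 1/12 s, in which the tool goes at most 41.7 mm and 7.16 degrees, less where a joint would pass 70% of its speed; a pose out of reach is approached as far as the arm can. A call with a number of a shift or a turn outside -1 to 1 is refused whole. A call with a gripper value outside its range is refused whole. The fingers move at their own pace and stop on an object; the grip force is fixed at half the most. Time passes only in rows, so rows that do not move let the fingers close, or fill a call up. It gives the time, the measured TCP pose, the force, the opening and the grip force at its end, in the units of the state.
- get_obs(): the state, without advancing time (a new reading comes with each control period).
- snapshot(name): name is "side" or "top"; returns (picture, depth): 480x640x3 uint8, red, green, blue; 480x640 float32, m along the optical axis (not along the pixel's ray), 0 where there is no reading.
- camera_model(name): a dict with "fx", "fy", "cx", "cy" (pixels), "k1" (the pictures are not rectified: a ray, as slopes to the right and down, at radius r is drawn at 1 + k1 r^2 times it, then the intrinsics apply), "xyz" and "orientation" of the camera in the world. Camera axes: x right, y down, z forward; pixel columns grow to the right and rows downward; lengths in m; the calibration is good to about 2 mm. A picture is of the moment at which its call begins. camera_model takes no time and is no camera call.
- job_done(): hands the job in; it is judged then, once.
The state is a dict: "time": time; "joints": joint angles; "dq": joint speeds; "effort": joint torques, N m; "tool_pos": TCP position; "eef_rot": TCP orientation; "force": force on the tool from outside, world axes, zero at the start; "ft_torque": the same for the moment, N m; "finger_gap": finger opening in m; "finger_force": force on a finger pad.
Only numpy, scipy, OpenCV 4.12 (cv2) and the standard library are available. Lean on these libraries where they do the work, as an engineer would, in place of code of your own. Each camera call takes 0.05 s, during which the arm holds its last target. There are 200 camera calls.

## Task

Load the jig on the bench: with the fingertips, press the steel slide's tail down hard so that it sinks with its sprung bed and, keeping it pressed down, push it along the channel under the bridge and the leaf spring until its cross rib stops against the bridge and the bed springs back up behind it; then let go. Do not lift the slide out of the channel, and leave the wax puck, the charcoal block and the small stone cube beside the jig where they are.

Things in the scene. Friction and masses are not known exactly. Their poses are not given: they have to be found in the camera images.
- jig: Fixed channel jig, grey base 256 x 96 mm, aluminium rails and bridge. Origin: on the worktop below the middle of the bridge's entry face. x: along the channel, the way the slide is pushed; z: up. Base from x = -164 to +92 mm. Channel 52 mm wide, rail tops at z = 28.5 mm, open at its far end. Its floor is at z = 16 mm for x > -46 mm; before that (to -155 mm) it is the sprung bed.
- bridge (a point): Middle of the lower edge of the bridge's entry face (x = 0, z = 32 mm in the jig's frame, axes as the jig's). The bridge spans the channel from x = 0 to 14 mm, 76 mm wide, underside at z = 32 mm, top 44 mm, screw heads to 51 mm. Just behind it the leaf spring dips into the channel.
- bed (a joint): Sprung bed of the channel, steel plate 109 x 50 mm. 0: up, top at z = 23 mm; 0.007: fully down on its stop, flush with the fixed floor at z = 16 mm. A press of about 4 N on the slide begins to move it, about 11 N takes it fully down. It springs up by itself, also behind the slide once the slide's tail has passed x = -46 mm in the jig.
- leaf (a joint): Steel leaf spring 24 mm wide behind the bridge (x = 15 to 69 mm in the jig), in rad. 0: at rest, its lowest point at z = 27 mm; about 0.08 when it rides on top of the lowered slide, on which it then presses with about 5 N. Pushing the slide's nose under it takes a few newtons.
- slide: Loose steel slide, 114 x 50 x 14 mm, 0.2 kg, lying in the channel on the bed, nose just before the bridge. Origin: centre of its underside; x towards the nose (as the jig's x). Its top is at z = 37 mm with the bed up, 30 mm pressed down. A cross rib 44 mm wide, 12 mm high stands on top at x = -27 to -19 mm. Fully home, the rib touches the bridge and the origin is at x = +19 mm in the jig.
- tread (a point): Centre of the slide's tread, the flat top of its tail behind the rib (30 mm long, x = -57 to -27 mm in the slide's frame), where it is to be pressed: x = -42 mm, z = 14 mm in the slide's frame, 15 mm behind the rib's rear face.
- wax_puck: Round wax puck 45 mm across, 16 mm high, loose beside the jig's far half, on its right (-y of the jig). Origin: centre of its underside. To be left alone.
- charcoal_block: Black charcoal block 50 x 75 x 25 mm, loose beside the jig's near half, on its left (+y of the jig). Origin: centre of its underside. To be left alone.
- stone_cube: Small brown stone cube, 21 mm, loose beside the jig's far half, on its left. Origin: centre of its underside. To be left alone.

How it is judged:
On the way, in this order (a step that is already met when the one before it is completed fails the run):
1. the slide is pressed down with its bed before it is far under the bridge (value of joint bed above 0.005 m and x of slide in the frame of jig below -0.03 m), for 0.05 s.
2. still pressed down on the bed, the slide passes under the leaf spring and lifts it (value of joint bed above 0.005 m and value of joint leaf above 0.05 rad and x of slide in the frame of jig above -0.007 m), for 0.03 s.
At the end, for the whole second after the job is handed in: The slide lies flat on the fixed channel floor with its rib at the bridge (within 3.5 mm of fully home), under the lifted leaf spring and at rest; the sprung bed is back up behind it (within 1.5 mm); puck, charcoal block and stone cube are within 20 mm of where they stood (x of slide in the frame of jig between 0.0155 and 0.023 m and z of slide in the frame of jig between 0.013 and 0.019 m and angle between slide's own z axis and vertical below 0.06 rad and value of joint bed below 0.0015 m and value of joint leaf above 0.05 rad and linear speed of slide below 0.01 m/s and distance of each of wax_puck, charcoal_block, stone_cube from where it was at the start of the episode below 0.02 m); the robot touches nothing.
It fails at once if the slide is lifted or tipped up (z of slide in the frame of jig above 0.031 m or angle between slide's own z axis and vertical above 0.25 rad).
It fails at once if a thing beside the jig is disturbed (distance of any of wax_puck, charcoal_block, stone_cube from where it was at the start of the episode above 0.02 m).
It also fails if it takes over 32 s, if anything falls off the work surface, if the arm or the gripper's body presses on something with over 40 N, if the wrist force passes 120 N, or if a joint passes its speed limit or range.

## Working session

There is one attempt and no reset: what is moved stays moved. The work goes in short steps, Python scripts to look and compute and a tool call to move; the robot and the scene stay as the last step left them, time stands still between calls to the robot, and variables do not carry over. Pictures are saved under pics/ and viewed, at most 10 in all, crops included, and the job is handed in when it is done.

Besides the shell and the picture viewer there is one more tool, called after ">>>" as name(argument=value, ...), one argument or row to a line, values as JSON. servo_tool: Moves the arm, as the interface text tells. Its arguments: {"type":"object","properties":{"deltas":{"type":"array"}},"required":["deltas"]}

```bash
mkdir -p pics; ls; cat > h.py <<'E'
from cell import *
import numpy as np, cv2
def snap(n,f):
    p,d=snapshot(n); cv2.imwrite('pics/'+f+'.png',p[:,:,::-1]); np.save('pics/'+f+'.npy',d); return p,d
def pt(n,d,u,v,z=None):
    m=camera_model(n); K=np.array([[m['fx'],0,m['cx']],[0,m['fy'],m['cy']],[0,0,1]])
    s=cv2.undistortPoints(np.array([[[u,v]]],float),K,np.array([m['k1'],0,0,0.]))[0,0]
    r=np.array(m['orientation'])@np.array([s[0],s[1],1]); o=np.array(m['xyz'])
    t=d[int(round(v)),int(round(u))] if z is None else (z-o[2])/r[2]
    return o+t*r
E
python3 - <<'E'
from h import *
snap('top','t0'); snap('side','s0'); o=get_obs(); print(o['time'],o['tool_pos'],o['eef_rot'],o['force'],o['finger_gap'])
print(camera_model('top'))
E
```

```text
pics
0.1 [0.23505779 0.57870101 0.20507223] [[-9.26501206e-01  3.76291543e-01 -4.36314037e-04]
 [ 3.76291791e-01  9.26500382e-01 -1.23747030e-03]
 [-6.14044853e-05 -1.31069911e-03 -9.99999139e-01]] [-0.04409484  0.77500326  0.19809124] 0.08525628035762046
{'fx': 542.6668724946096, 'fy': 542.6668724946096, 'cx': 316.0214965033785, 'cy': 240.99182110819794, 'k1': 0.02830230949159074, 'xyz': array([0.5160465 , 0.018568  , 0.89090542]), 'orientation': array([[ 0.00942213, -0.99171243,  0.12813151],
       [-0.99964137, -0.01255369, -0.0236546 ],
       [ 0.02506709, -0.12786269, -0.99147505]])}
```

View pics/t0.png

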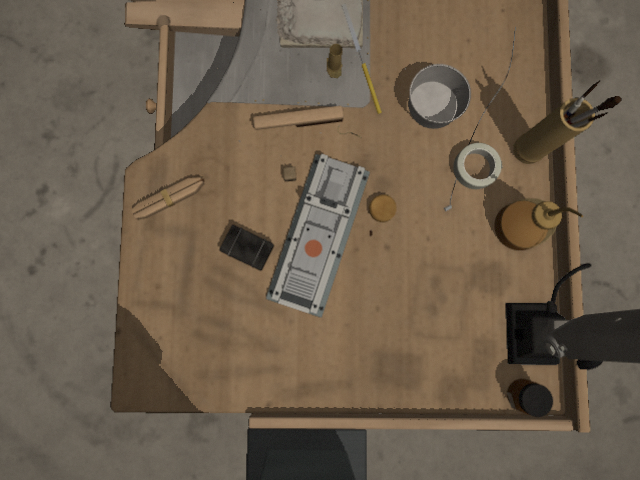

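View pics/s0.png

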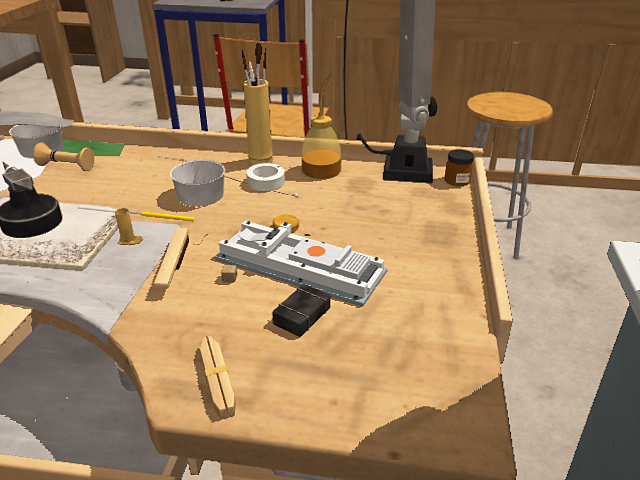

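```bash
python3 - <<'E'
import cv2
p=cv2.imread('pics/t0.png')[145:325,210:410]
cv2.imwrite('pics/c0.png',cv2.resize(p,None,fx=3.3,fy=3.3,interpolation=cv2.INTER_CUBIC))
p=cv2.imread('pics/s0.png')[210:320,200:400]
cv2.imwrite('pics/c1.png',cv2.resize(p,None,fx=4,fy=4,interpolation=cv2.INTER_CUBIC))
E
```

```text
(no output)
```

View pics/c0.png

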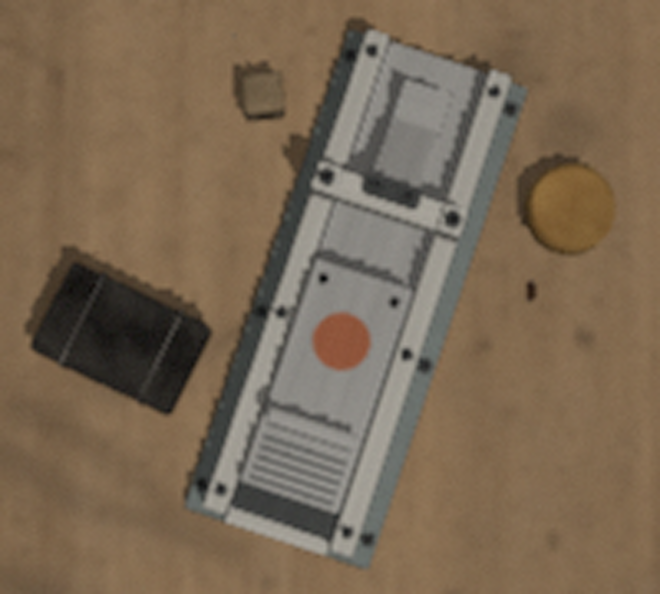

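View pics/c1.png

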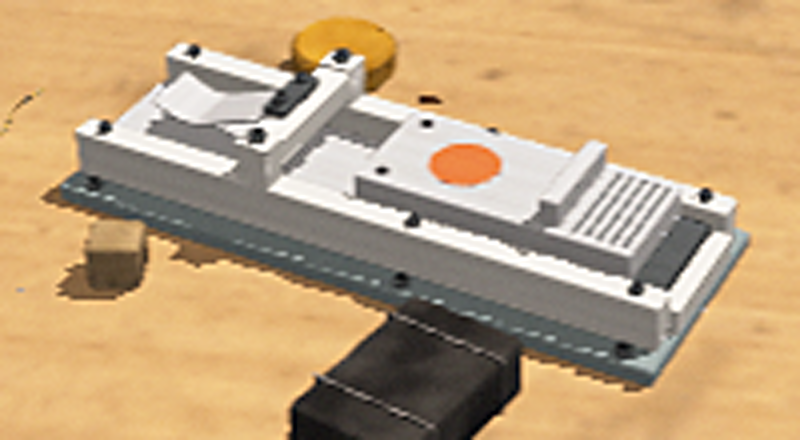

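```bash
python3 - <<'E'
from h import *
d=np.load('pics/t0.npy')
P=lambda x,y,z: pt('top',d,(x+.5)/3.3-.5+210,(y+.5)/3.3-.5+145,z)
bl,br=P(312,192,.044),P(460,238,.044); o=(bl+br)/2
R=[P(*a,.0285) for a in [(365,30),(512,78),(203,507),(355,555)]]
ax=(R[0]+R[1]-R[2]-R[3])[:2]; print('len',np.linalg.norm(ax)/2, 'w',np.linalg.norm(bl-br))
yaws=[np.arctan2(*(a-b)[1::-1]) for a,b in [(R[0],R[2]),(R[1],R[3])]]+[np.arctan2(*(bl-br)[1::-1])-np.pi/2]
yaw=np.arctan2(ax[1],ax[0]); print('yaw',yaws,yaw,'bridge',o)
X=np.array([np.cos(yaw),np.sin(yaw)]);Y=np.array([-X[1],X[0]])
J=lambda p:(((p-o)[:2]@X)*1e3,((p-o)[:2]@Y)*1e3)
for n,p in dict(fl=R[0],fr=R[1],nl=R[2],nr=R[3],tl=P(240,487,.037),tr=P(335,512,.037),nosel=P(318,257,.037),noser=P(412,288,.037),dot=P(341,341,.037),ribl=P(265,398,.049),ribr=P(358,427,.049),cubec=P(265,92,.021),puck=P(571,208,.016),coal1=P(210,330,.025),coal2=P(170,410,.025)).items(): print(n,p.round(4),np.round(J(p),1))
# depth check
for n,(x,y) in dict(slide=(341,341),tread=(297,465),bridge=(385,200),railL=(265,370)).items(): p=P(x,y,None); print(n,p.round(4),np.round(J(p),1))
E
```

```text
len 0.24724472945812312 w 0.07450837190520619
yaw [np.float64(-0.30954803192887986), np.float64(-0.3114688399243923), np.float64(-0.29210645389103296)] -0.31050633880211714 bridge [ 0.67559812 -0.017964    0.044     ]
fl [ 0.7715 -0.0076  0.0285] [88.1 39.2]
fr [ 0.7483 -0.0806  0.0285] [ 88.3 -37.4]
nl [0.5355 0.0679 0.0285] [-159.6   38.9]
nr [ 0.5134 -0.005   0.0285] [-158.4  -37.2]
tl [0.5449 0.0501 0.037 ] [-145.3   24.9]
tr [0.5335 0.0049 0.037 ] [-142.3  -21.6]
nosel [0.6559 0.0144 0.037 ] [-28.7  24.8]
noser [ 0.6413 -0.0311  0.037 ] [-28.6 -23. ]
dot [0.6152 0.0029 0.037 ] [-63.9   1.4]
ribl [0.5863 0.0386 0.049 ] [-102.3   26.6]
ribr [ 0.5731 -0.0053  0.049 ] [-101.4  -19.2]
cubec [0.7412 0.0417 0.021 ] [44.2 76.8]
puck [ 0.6857 -0.1114  0.016 ] [ 38.1 -85.8]
coal1 [0.6212 0.0664 0.025 ] [-77.6  63.7]
coal2 [0.582 0.085 0.025] [-120.6   69.4]
slide [0.6155 0.0028 0.0339] [-63.6   1.5]
tread [0.5556 0.0232 0.0374] [-126.9    2.5]
bridge [ 0.6832 -0.0175  0.0424] [7.1 2.8]
railL [0.6014 0.0393 0.0303] [-88.1  31.9]
```

>>> servo_tool(
  deltas=[
    [[0,0,0,0,0,-1,1],[-0.35,-0.32,0,0,0,-0.1,1],[-0.7,-0.63,0,0,0,0,1],[-0.7,-0.63,0,0,0,0,1],[-0.7,-0.63,0,0,0,0,1],[-0.7,-0.63,0,0,0,0,1],[-0.7,-0.63,0,0,0,0,1],[-0.7,-0.63,0,0,0,0,1]],
  ],
)

```text
time: 0.77
tool_pos: [0.359, 0.3655, 0.2056]
eef_rot: [[-0.953, 0.304, -0.0], [0.304, 0.953, -0.0], [0.0, -0.0, -1.0]]
force: [1.8, 0.1, 0.6]
finger_gap: 0.0004
finger_force: 0.0
```

>>> servo_tool(
  deltas=[
    [[-0.7,-0.63,0,0,0,0,1],[-0.7,-0.63,0,0,0,0,1],[-0.7,-0.63,0,0,0,0,1],[-0.7,-0.63,0,0,0,0,1],[-0.7,-0.63,0,0,0,0,1],[-0.7,-0.63,0,0,0,0,1],[-0.7,-0.63,0,0,0,0,1],[0,0,0,0,0,0,1]],
  ],
)

```text
time: 1.43
tool_pos: [0.4946, 0.1319, 0.2058]
eef_rot: [[-0.95, 0.313, 0.001], [0.313, 0.95, -0.002], [-0.002, -0.002, -1.0]]
force: [0.5, -0.4, 0.1]
finger_gap: -0.0001
finger_force: 0.0
```

```bash
cat > st.py <<'E'
from h import *
o=get_obs(); yaw=-.3105
X=np.array([np.cos(yaw),np.sin(yaw),0]);Y=np.array([-X[1],X[0],0]);O=np.array([.6756,-.0180,0])+Y*.001
p=o['tool_pos']; R=o['eef_rot']
print('t',o['time'],'jig mm',((p-O)@X*1e3).round(1),((p-O)@Y*1e3).round(1),'z',(p[2]*1e3).round(1),'F jig',np.round([o['force']@X,o['force']@Y,o['force'][2]],1),'gap',o['finger_gap'])
T=O+X*-.126; T[2]=p[2]
print('to start, tool axes mm',(R.T@(T-p)*1e3).round(1),'yaw of -x deg off',np.degrees(np.arctan2(-R[1,0],-R[0,0])-yaw).round(2),'z',R[:,2].round(4))
E
python3 st.py
```

```text
t 1.4333 jig mm -218.2 86.5 z 205.8 F jig [ 0.6 -0.2  0.1] gap -9.211298613415138e-05
to start, tool axes mm [-92.9 -85.7   0.3] yaw of -x deg off -0.46 z [ 0.0012 -0.0023 -1.    ]
```

>>> servo_tool(
  deltas=[
    [[-0.6,-0.55,0,0,0,0,1],[-0.6,-0.55,0,0,0,0,1],[-0.6,-0.55,0,0,0,0,1],[-0.5,-0.48,0.3,0,0,0,1],[0,0,0.8,0,0,0,1],[0,0,0.8,0,0,0,1],[0,0,0.8,0,0,0,1],[0,0,0.4,0,0,0,1]],
  ],
)

```text
time: 2.1
tool_pos: [0.5511, 0.0303, 0.0778]
eef_rot: [[-0.953, 0.304, -0.005], [0.304, 0.953, -0.001], [0.004, -0.002, -1.0]]
force: [-1.0, -0.3, -0.6]
finger_gap: 0.0001
finger_force: 0.0
```

```bash
python3 st.py; python3 - <<'E'
from h import *
snap('side','s1')
p=cv2.imread('pics/s1.png')[170:320,200:400]
cv2.imwrite('pics/c2.png',cv2.resize(p,None,fx=4,fy=4,interpolation=cv2.INTER_CUBIC))
E
```

```text
t 2.1 jig mm -133.3 7.0 z 77.8 F jig [-0.9 -0.6 -0.6] gap 7.590531164644529e-05
to start, tool axes mm [-7.3 -7.  -0. ] yaw of -x deg off 0.07 z [-0.0047 -0.001  -1.    ]
```

View pics/c2.png

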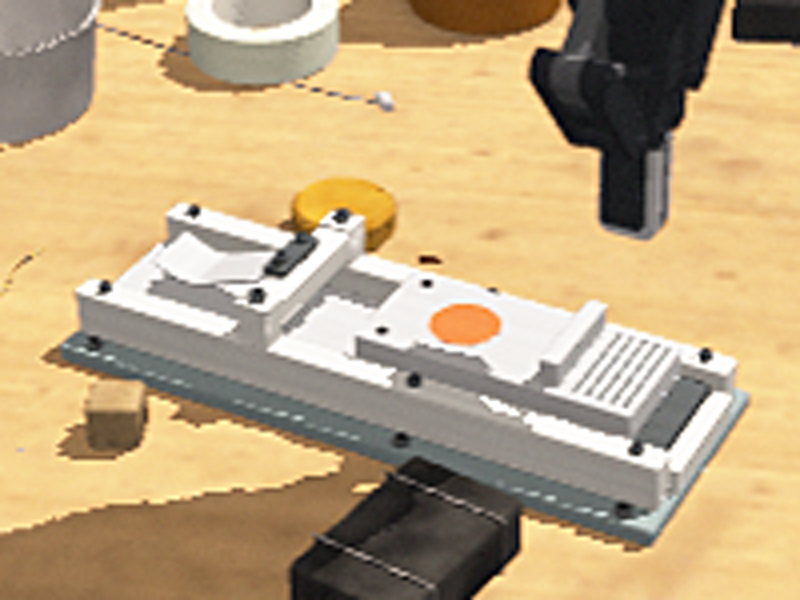

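>>> servo_tool(
  deltas=[
    [[-0.18,-0.18,0,0,0,0,1],[0,0,0.3,0,0,0,1],[0,0,0.3,0,0,0,1],[0,0,0.2,0,0,0,1],[0,0,0.1,0,0,0,1],[0,0,0,0,0,0,1],[0,0,0,0,0,0,1],[0,0,0,0,0,0,1]],
  ],
)

```text
time: 2.82
tool_pos: [0.5584, 0.0218, 0.0463]
eef_rot: [[-0.953, 0.304, 0.001], [0.304, 0.953, 0.0], [-0.001, 0.001, -1.0]]
force: [0.7, -0.1, 0.2]
finger_gap: 0.0003
finger_force: 0.0
```

```bash
python3 st.py; python3 - <<'E'
from h import *
snap('side','s2')
p=cv2.imread('pics/s2.png')[190:310,260:420]
cv2.imwrite('pics/c3.png',cv2.resize(p,None,fx=5,fy=5,interpolation=cv2.INTER_CUBIC))
E
```

```text
t 2.8167 jig mm -123.7 1.1 z 46.3 F jig [0.7 0.1 0.2] gap 0.0002576454801729562
to start, tool axes mm [ 2.3 -1.1 -0. ] yaw of -x deg off 0.1 z [ 8.e-04  3.e-04 -1.e+00]
```

View pics/c3.png

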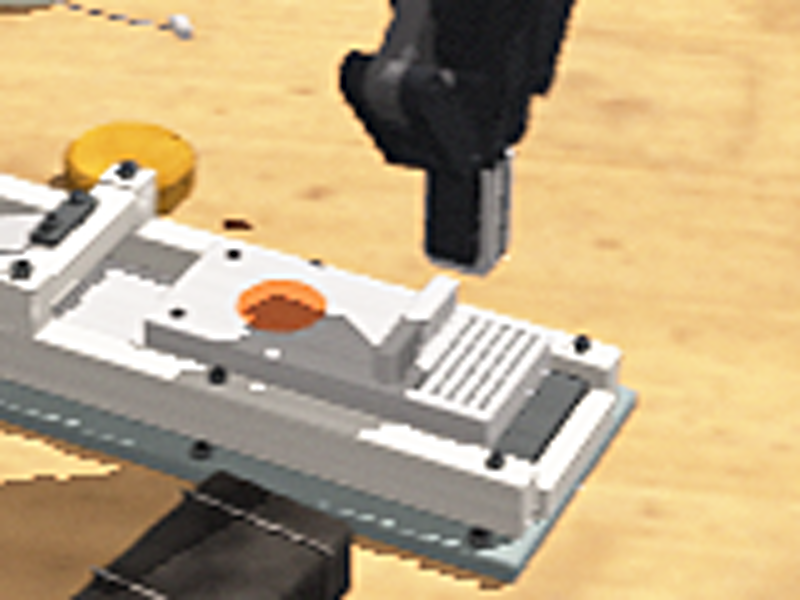

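```bash
python3 - <<'E'
from h import *
m=camera_model('side');o=get_obs();R=np.array(m['orientation']);yaw=-.3105
X=np.array([np.cos(yaw),np.sin(yaw),0]);Y=np.array([-X[1],X[0],0]);O=np.array([.6756,-.0180,0])+Y*.001
def pr(p):
    q=R.T@(p-m['xyz']);s=q[:2]/q[2];s=s*(1+m['k1']*(s@s));return np.array([m['fx']*s[0]+m['cx']-260,m['fy']*s[1]+m['cy']-190])*5
J=lambda a,b,c:O+X*a+Y*b+np.array([0,0,c])
print('tcp',pr(o['tool_pos']),'tread',pr(J(-.128,0,.037)),'tail L',pr(J(-.143,.025,.037)),'rib rear top L,R',pr(J(-.113,.022,.049)),pr(J(-.113,-.022,.049)),m['xyz'])
d=np.load('pics/s2.npy')
for x,y in [(460,250),(470,265),(495,250),(430,370),(430,310),(400,335),(480,400)]:
    p=pt('side',d,x/5+260,y/5+190)-O; print(x,y,np.round([p@X*1e3,p@Y*1e3,p[2]*1e3],1))
E
```

```text
tcp [455.45460783 329.82902813] tread [469.35252945 357.73440623] tail L [482.1108738  417.08216068] rib rear top L,R [392.22509135 350.00549319] [454.44954928 273.83705315] [0.49747774 0.71222377 0.53250473]
460 250 [-128.9   12.3   82.6]
470 265 [-129.6    6.2   74.1]
495 250 [-135.7    2.8   79. ]
430 370 [-120.    10.3   36.6]
430 310 [-114.3   -1.4   48.9]
400 335 [-111.1   12.5   47.7]
480 400 [-138.6   16.4   35.9]
```

```bash
python3 st.py; python3 - <<'E'
from h import *
yaw=-.3105
X=np.array([np.cos(yaw),np.sin(yaw),0]);Y=np.array([-X[1],X[0],0]);O=np.array([.6756,-.0180,0])+Y*.001
snap('side','s3')
def low(f):
    d=np.load(f'pics/{f}.npy'); P=[]
    for v in range(190,280):
        for u in range(330,375):
            if d[v,u]>0:
                p=pt('side',d,u,v)-O; P.append((p@X*1e3,p@Y*1e3,p[2]*1e3))
    P=np.array(P); P=P[(abs(P[:,0]+127)<22)&(abs(P[:,1])<24)&(P[:,2]>52)&(P[:,2]<130)]
    print(f,'finger lowest z',np.sort(P[:,2])[:8].round(1),'x range',P[:,0].min(),P[:,0].max())
for f in ['s1','s2','s3']: low(f)
E
```

```text
t 2.8667 jig mm -123.7 1.1 z 46.4 F jig [-0.4  0.1 -0.9] gap 0.0003910401954771828
to start, tool axes mm [ 2.3 -1.1 -0. ] yaw of -x deg off 0.09 z [ 9.e-04  4.e-04 -1.e+00]Traceback (most recent call last):
  File "<stdin>", line 13, in <module>
  File "<stdin>", line 10, in low
  File "h.py", line 6, in pt
    m=camera_model(n); K=np.array([[m['fx'],0,m['cx']],[0,m['fy'],m['cy']],[0,0,1]])
ValueError: time passes only in moves, steps and waits
```

```bash
python3 - <<'E'
from h import *
yaw=-.3105
X=np.array([np.cos(yaw),np.sin(yaw),0]);Y=np.array([-X[1],X[0],0]);O=np.array([.6756,-.0180,0])+Y*.001
m=camera_model('side');K=np.array([[m['fx'],0,m['cx']],[0,m['fy'],m['cy']],[0,0,1]])
uv=np.mgrid[330:375,190:280].reshape(2,-1).T.astype(float)
s=cv2.undistortPoints(uv[:,None],K,np.array([m['k1'],0,0,0.]))[:,0]
for f in ['s1','s2','s3']:
    d=np.load(f'pics/{f}.npy')[uv[:,1].astype(int),uv[:,0].astype(int)]
    W=(np.c_[s,np.ones(len(s))]*d[:,None])@np.array(m['orientation']).T+m['xyz']-O
    P=np.c_[W@X,W@Y,W[:,2]]*1e3
    P=P[(abs(P[:,0]+127)<22)&(abs(P[:,1])<24)&(P[:,2]>40)&(P[:,2]<110)&((P[:,2]>52)|(P[:,0]<-116))]
    print(f,'lowest',P[np.argsort(P[:,2])[:5]].round(1).tolist(),'x',P[P[:,2]>52][:,0].min(),P[P[:,2]>52][:,0].max())
E
```

```text
s1 lowest [[-129.3, 11.1, 102.1], [-132.1, 10.6, 102.6], [-127.4, 10.3, 102.8], [-133.5, 10.4, 102.9], [-126.4, 11.5, 103.2]] x -146.43725630007629 -125.10995987910356
s2 lowest [[-127.5, 4.7, 70.8], [-121.5, 5.3, 71.1], [-116.6, 5.0, 71.2], [-130.5, 4.3, 71.5], [-132.8, 6.2, 71.6]] x -137.53363283657447 -114.5723725328216
s3 lowest [[-121.8, 6.1, 71.7], [-126.8, 6.6, 71.8], [-130.7, 4.9, 71.9], [-119.7, 4.9, 72.1], [-132.1, 4.5, 72.1]] x -137.51678503105174 -114.39741315568538
```

The fingertips (crop pixel ≈(460,268)) sit about 25 mm higher in the picture than the reported TCP. I'll descend gently and watch the force.

>>> servo_tool(
  deltas=[
    [[0.06,-0.02,0,0,0,0,1],[0,0,0.2,0,0,0,1],[0,0,0.2,0,0,0,1],[0,0,0.15,0,0,0,1],[0,0,0.1,0,0,0,1],[0,0,0.05,0,0,0,1],[0,0,0,0,0,0,1],[0,0,0,0,0,0,1]],
  ],
)

```text
time: 3.58
tool_pos: [0.5555, 0.0215, 0.0177]
eef_rot: [[-0.953, 0.304, -0.0], [0.304, 0.953, -0.0], [0.0, -0.0, -1.0]]
force: [-0.3, -0.6, 1.2]
finger_gap: 0.0002
finger_force: 0.0
```

```bash
python3 st.py
```

```text
t 3.5833 jig mm -126.4 -0.1 z 17.7 F jig [-0.1 -0.7  1.2] gap 0.0002055643950559651
to start, tool axes mm [-0.4  0.1 -0. ] yaw of -x deg off 0.08 z [-1.e-04 -0.e+00 -1.e+00]
```

>>> servo_tool(
  deltas=[
    [[0,0,0.08,0,0,0,1],[0,0,0.08,0,0,0,1],[0,0,0.06,0,0,0,1],[0,0,0,0,0,0,1],[0,0,0,0,0,0,1],[0,0,0,0,0,0,1],[0,0,0,0,0,0,1],[0,0,0,0,0,0,1]],
  ],
)

```text
time: 4.25
tool_pos: [0.5559, 0.0216, 0.0095]
eef_rot: [[-0.953, 0.304, 0.001], [0.304, 0.953, 0.0], [-0.001, 0.001, -1.0]]
force: [-1.0, 1.2, 4.5]
finger_gap: 0.0001
finger_force: 2.6
```

```bash
python3 st.py
```

```text
t 4.25 jig mm -126.1 0.2 z 9.5 F jig [-1.3  0.9  4.5] gap 0.00013465944082412956
to start, tool axes mm [-0.1 -0.2 -0. ] yaw of -x deg off 0.08 z [ 8.e-04  3.e-04 -1.e+00]
```

>>> servo_tool(
  deltas=[
    [[0,0,0.06,0,0,0,1],[0,0,0.06,0,0,0,1],[0,0,0.06,0,0,0,1],[0,0,0.05,0,0,0,1],[0,0,0,0,0,0,1],[0,0,0,0,0,0,1],[0,0,0,0,0,0,1],[0,0,0,0,0,0,1]],
  ],
)

```text
time: 4.92
tool_pos: [0.5561, 0.0218, 0.0041]
eef_rot: [[-0.952, 0.305, 0.001], [0.305, 0.952, 0.002], [0.0, 0.002, -1.0]]
force: [-21.9, -0.0, 54.3]
finger_gap: 0.0002
finger_force: 27.5
```

```bash
python3 st.py
```

```text
t 4.9167 jig mm -126.0 0.4 z 4.1 F jig [-20.9  -6.7  54.3] gap 0.0001532884100674623
to start, tool axes mm [ 0.  -0.4 -0. ] yaw of -x deg off 0.06 z [ 6.0e-04  2.4e-03 -1.0e+00]
```

>>> servo_tool(
  deltas=[
    [[0,0,-0.06,0,0,0,1],[0,0,0,0,0,0,1],[-0.1,0,0,0,0,0,1],[-0.15,0,0,0,0,0,1],[-0.15,0,0,0,0,0,1],[-0.15,0,0,0,0,0,1],[-0.15,0,0,0,0,0,1],[0,0,0,0,0,0,1]],
  ],
)

```text
time: 5.58
tool_pos: [0.5816, 0.0144, 0.0045]
eef_rot: [[-0.953, 0.304, -0.002], [0.304, 0.953, 0.003], [0.003, 0.002, -1.0]]
force: [-17.4, 3.4, 35.4]
finger_gap: -0.0002
finger_force: 17.6
```

```bash
python3 st.py
```

```text
t 5.5833 jig mm -99.4 1.2 z 4.5 F jig [-17.6  -2.   35.4] gap -0.00016784632629116895
to start, tool axes mm [26.6 -1.1  0.1] yaw of -x deg off 0.12 z [-0.0024  0.0028 -1.    ]
```

>>> servo_tool(
  deltas=[
    [[-0.12,-0.02,0,0,0,0,1],[-0.15,0,0,0,0,0,1],[-0.15,0,0,0,0,0,1],[-0.15,0,0,0,0,0,1],[-0.15,0,0,0,0,0,1],[-0.15,0,0,0,0,0,1],[-0.13,0,0,0,0,0,1],[0,0,0,0,0,0,1]],
  ],
)

```text
time: 6.25
tool_pos: [0.6204, 0.0017, 0.0045]
eef_rot: [[-0.953, 0.303, -0.001], [0.303, 0.953, 0.003], [0.001, 0.003, -1.0]]
force: [-12.0, 5.7, 28.8]
finger_gap: 0.0001
finger_force: 14.1
```

```bash
python3 st.py; python3 - <<'E'
from h import *
snap('side','s4')
p=cv2.imread('pics/s4.png')[190:310,200:400]
cv2.imwrite('pics/c4.png',cv2.resize(p,None,fx=4,fy=4,interpolation=cv2.INTER_CUBIC))
E
```

```text
t 6.25 jig mm -58.6 0.9 z 4.5 F jig [-13.2   1.8  28.8] gap 7.184477394104348e-05
to start, tool axes mm [67.4 -0.8  0.1] yaw of -x deg off 0.13 z [-5.0e-04  2.9e-03 -1.0e+00]
```

View pics/c4.png

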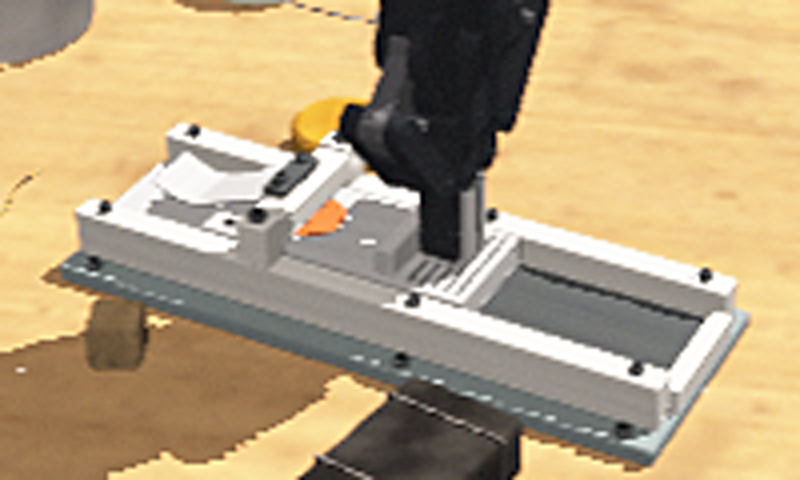

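The slide is down and moving; its rib (crop ≈(400,240)) is ahead of the fingertip and its nose is under the leaf. I'll continue.

>>> servo_tool(
  deltas=[
    [[-0.13,-0.02,0,0,0,0,1],[-0.15,0,0,0,0,0,1],[-0.15,0,0,0,0,0,1],[-0.15,0,0,0,0,0,1],[-0.15,0,0,0,0,0,1],[-0.1,0,0,0,0,0,1],[-0.07,0,0,0,0,0,1],[0,0,0,0,0,0,1]],
  ],
)

```text
time: 6.97
tool_pos: [0.6524, -0.009, 0.0046]
eef_rot: [[-0.953, 0.303, -0.004], [0.303, 0.953, 0.004], [0.005, 0.003, -1.0]]
force: [-22.1, 6.5, 33.4]
finger_gap: -0.0003
finger_force: 25.1
```

```bash
python3 st.py
```

```text
t 6.9667 jig mm -24.9 0.5 z 4.6 F jig [-23.1  -0.6  33.4] gap -0.000275167895644419
to start, tool axes mm [101.1  -0.2   0.6] yaw of -x deg off 0.16 z [-0.0044  0.0041 -1.    ]
```

>>> servo_tool(
  deltas=[
    [[-0.05,0,0,0,0,0,1],[-0.05,0,0,0,0,0,1],[0,0,0,0,0,0,1],[0,0,0,0,0,0,1],[0,0,0,0,0,0,1],[0,0,0,0,0,0,1],[0,0,0,0,0,0,1],[0,0,0,0,0,0,1]],
  ],
)

```text
time: 7.63
tool_pos: [0.6558, -0.0101, 0.0046]
eef_rot: [[-0.953, 0.303, -0.005], [0.303, 0.953, 0.004], [0.006, 0.003, -1.0]]
force: [-23.7, 7.0, 34.0]
finger_gap: -0.0001
finger_force: 25.3
```

```bash
python3 st.py; python3 - <<'E'
from h import *
snap('side','s5')
p=cv2.imread('pics/s5.png')[190:310,200:400]
cv2.imwrite('pics/c5.png',cv2.resize(p,None,fx=4,fy=4,interpolation=cv2.INTER_CUBIC))
E
```

```text
t 7.6333 jig mm -21.3 0.5 z 4.6 F jig [-24.7  -0.6  34. ] gap -0.00011053065691948886
to start, tool axes mm [104.7  -0.2   0.6] yaw of -x deg off 0.17 z [-0.0046  0.0041 -1.    ]
```

View pics/c5.png

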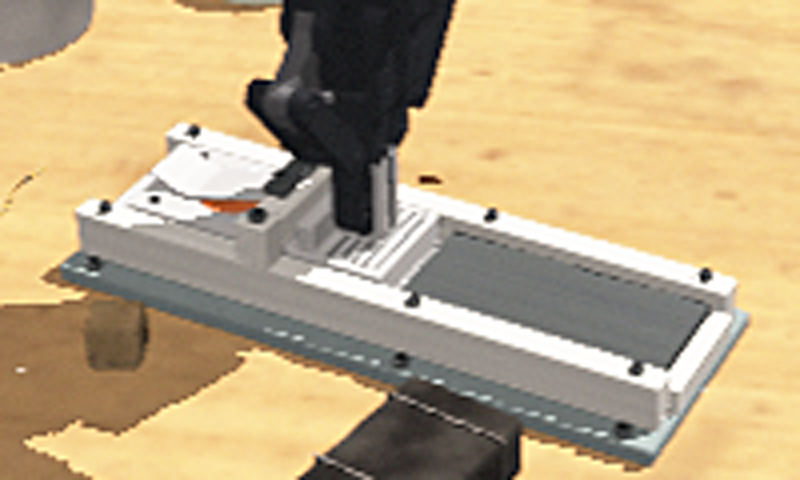

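The rib (crop ≈(310,235)) is still short of the bridge face and the bed is still down, so I'll push on.

>>> servo_tool(
  deltas=[
    [[-0.07,0,0,0,0,0,1],[-0.07,0,0,0,0,0,1],[-0.07,0,0,0,0,0,1],[-0.04,0,0,0,0,0,1],[0,0,0,0,0,0,1],[0,0,0,0,0,0,1],[0,0,0,0,0,0,1],[0,0,0,0,0,0,1]],
  ],
)

```text
time: 8.35
tool_pos: [0.6588, -0.011, 0.0045]
eef_rot: [[-0.953, 0.302, -0.018], [0.302, 0.953, 0.008], [0.02, 0.002, -1.0]]
force: [-56.7, 13.1, 61.9]
finger_gap: 0.0004
finger_force: 41.4
```

```bash
python3 st.py; python3 - <<'E'
from h import *
snap('side','s6')
p=cv2.imread('pics/s6.png')[190:310,200:400]
cv2.imwrite('pics/c6.png',cv2.resize(p,None,fx=4,fy=4,interpolation=cv2.INTER_CUBIC))
E
```

```text
t 8.35 jig mm -18.1 0.5 z 4.5 F jig [-58.   -4.9  61.9] gap 0.0004450005361862797
to start, tool axes mm [ 1.079e+02 -1.000e-01  2.100e+00] yaw of -x deg off 0.21 z [-0.0184  0.0077 -0.9998]
```

View pics/c6.png

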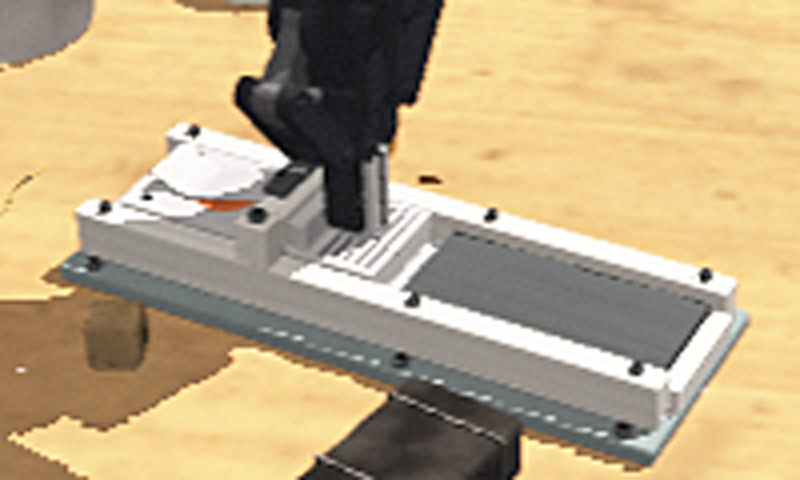

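>>> servo_tool(
  deltas=[
    [[0.08,0,-0.06,0,0,0,1],[0.05,0,-0.06,0,0,0,1],[0,0,0,0,0,0,1],[0,0,0,0,0,0,1],[0,0,0,0,0,0,1],[0,0,0,0,0,0,1],[0,0,0,0,0,0,1],[0,0,0,0,0,0,1]],
  ],
)

```text
time: 9.07
tool_pos: [0.6587, -0.0117, 0.0057]
eef_rot: [[-0.953, 0.303, -0.008], [0.303, 0.953, 0.003], [0.009, 0.0, -1.0]]
force: [-14.5, 6.7, 8.8]
finger_gap: 0.0001
finger_force: 8.1
```

```bash
python3 st.py; cat > chk.py <<'E'
from h import *
import sys
yaw=-.3105
X=np.array([np.cos(yaw),np.sin(yaw),0]);Y=np.array([-X[1],X[0],0]);O=np.array([.6756,-.0180,0])+Y*.001
_,D=snap('side',sys.argv[1])
m=camera_model('side');K=np.array([[m['fx'],0,m['cx']],[0,m['fy'],m['cy']],[0,0,1]])
uv=np.mgrid[200:400,190:310].reshape(2,-1).T.astype(float)
s=cv2.undistortPoints(uv[:,None],K,np.array([m['k1'],0,0,0.]))[:,0]
d=D[uv[:,1].astype(int),uv[:,0].astype(int)]
W=(np.c_[s,np.ones(len(s))]*d[:,None])@np.array(m['orientation']).T+m['xyz']-O
P=np.c_[W@X,W@Y,W[:,2]]*1e3
for x in range(-150,12,4):
    q=P[(abs(P[:,0]-x)<2)&(abs(P[:,1]+3)<15)&(P[:,2]<54)]
    if len(q): print(x,len(q),np.median(q[:,2]).round(1),q[:,2].max().round(1),end=' | ')
E
python3 chk.py s7
```

```text
t 9.0667 jig mm -18.0 -0.1 z 5.7 F jig [-15.9   2.    8.8] gap 7.511147856717002e-05
to start, tool axes mm [108.    0.5   0.9] yaw of -x deg off 0.17 z [-0.0082  0.0031 -1.    ]
-150 34 22.3 23.8 | -146 32 22.8 23.9 | -142 36 22.6 24.5 | -138 30 22.6 23.7 | -134 33 22.8 24.4 | -130 30 22.6 25.0 | -126 34 22.7 24.5 | -122 27 22.7 23.8 | -118 31 22.2 24.2 | -114 32 22.4 24.4 | -110 32 22.8 24.2 | -106 33 22.5 25.0 | -102 32 22.2 24.8 | -98 31 22.5 25.0 | -94 31 22.8 24.5 | -90 29 22.6 25.2 | -86 31 22.3 23.7 | -82 29 22.8 24.3 | -78 30 22.8 24.5 | -74 30 22.6 25.1 | -70 28 22.6 24.5 | -66 29 22.7 24.1 | -62 29 22.7 24.1 | -58 28 22.8 24.3 | -54 28 22.6 25.0 | -50 32 22.6 24.1 | -46 1 22.5 22.5 | -42 23 15.8 25.7 | -38 96 24.4 31.8 | -34 28 29.6 31.5 | -30 95 39.6 53.7 | -26 45 40.8 53.7 | -22 27 33.8 53.7 | -18 22 40.8 53.9 | -14 19 33.5 52.5 | -10 21 32.6 42.1 | -6 10 41.0 43.5 | -2 27 42.2 45.6 | 2 20 43.7 45.4 | 6 49 46.4 51.6 | 10 26 48.5 51.8 |
```

The bed is back up (z ≈ 22.6) and the tail is at x ≈ -38, so the slide is home. Releasing.

>>> servo_tool(
  deltas=[
    [[0.04,0,-0.03,0,0,0,1],[0,0,-0.04,0,0,0,1],[0.05,0,-0.05,0,0,0,1],[0.05,0,-0.15,0,0,0,1],[0,0,-0.4,0,0,0,1],[0,0,-0.6,0,0,0,1],[0,0,-0.8,0,0,0,1],[0,0,0,0,0,0,1]],
  ],
)

```text
time: 9.78
tool_pos: [0.6608, -0.0132, 0.097]
eef_rot: [[-0.952, 0.305, 0.01], [0.305, 0.952, 0.0], [-0.009, 0.003, -1.0]]
force: [0.9, -0.3, 1.2]
finger_gap: -0.0
finger_force: 0.0
```

```bash
python3 st.py; python3 chk.py s8; python3 -c "
import cv2
p=cv2.imread('pics/s8.png')[190:310,200:400]
cv2.imwrite('pics/c8.png',cv2.resize(p,None,fx=4,fy=4,interpolation=cv2.INTER_CUBIC))"
```

```text
t 9.7833 jig mm -15.5 -0.9 z 97.0 F jig [ 0.9 -0.   1.2] gap -4.727270161700028e-05
to start, tool axes mm [110.5   1.   -1. ] yaw of -x deg off 0.04 z [ 9.9e-03  4.0e-04 -1.0e+00]
-150 31 22.8 24.7 | -146 31 22.6 24.4 | -142 37 23.1 25.3 | -138 32 22.5 25.2 | -134 36 22.8 25.1 | -130 30 22.8 24.9 | -126 31 22.7 24.6 | -122 29 22.8 24.0 | -118 34 22.4 24.8 | -114 35 22.7 24.7 | -110 29 22.7 24.7 | -106 33 22.9 24.0 | -102 28 22.6 24.3 | -98 37 22.9 24.2 | -94 26 22.7 23.9 | -90 35 22.6 25.0 | -86 27 22.8 24.5 | -82 35 22.7 24.9 | -78 32 22.5 25.1 | -74 29 22.7 24.2 | -70 30 22.4 25.0 | -66 31 22.8 24.4 | -62 28 23.1 24.6 | -58 29 22.7 24.0 | -54 29 22.3 24.4 | -50 29 22.8 24.0 | -46 4 22.1 22.8 | -42 27 15.9 31.1 | -38 91 24.3 31.7 | -34 25 29.9 31.5 | -30 24 29.6 31.5 | -26 31 29.9 32.2 | -22 27 30.1 32.1 | -18 25 29.7 31.4 | -14 28 29.9 31.7 | -10 86 33.7 42.4 | -6 36 41.1 42.8 | -2 35 41.5 45.7 | 2 34 43.4 45.3 | 6 52 47.1 51.2 | 10 27 49.1 53.0 |
```

View pics/c8.png

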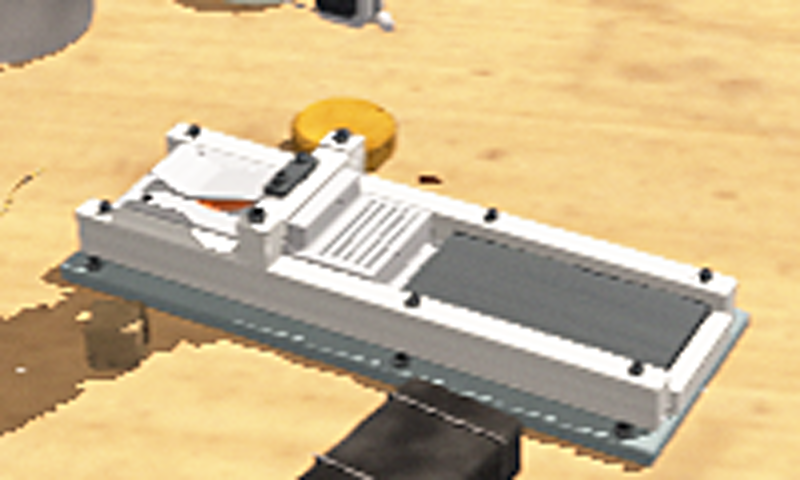

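The rib (crop ≈(320,215)) is against the bridge, the slide lies flat with its top at z = 30 mm, the bed is up and the arm is clear.

```bash
python3 -c "
from cell import *
print(job_done())"
```

```text
the job is handed in; nothing more can be done
None
```

The slide is home: its rib is at the bridge, the bed is up behind it, the arm is clear and the things beside the jig look untouched. The job is handed in, but no verdict came back.

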